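# Seat a slide carrier against two pins and an end stop

## Robot

A 6-joint arm with a two-finger parallel gripper is mounted at the origin on a cart in front of the work surface, level with it; the furniture and walls round the work are solid. World frame = base frame: x ahead of the robot, y to its left, z up, the work surface at z = 0. Lengths are in m, angles in rad, forces in N, time in s.
With the tool pointing down it reaches from about 0.3 to 0.825 m from the base axis. Payload 5.4 kg.
Tool frame: the origin (TCP) lies at the very end of the fingers, on their centre line; the grasp point (between the pads) lies 19 mm behind it; z points along the fingers, y is the line along which they close (so a half turn about z gives the same grasp; the last joint's range is limited). The gripper opens to 92 mm and grips with 3 to 60 N. Pads are 20 mm wide; open, the fingers measure 128 mm over their backs; the gripper's body (75 mm by 189 mm) begins 69 mm behind the grasp point.
Start: joints at [-1.515, 0.158, 1.597, -0, 1.386, -0.21], TCP at [0.151, -0.555, 0.215] pointing down, gripper open.
Joint ranges: [-2.91, 2.91], [-0.94, 2.29], [0.18, 2.7], [-1.29, 4.43], [0.17, 2.64], [-3, 3]. Speed limits (rad/s): [2.57, 2.57, 3.14, 3.14, 3.14, 3.14].

## Interface

Orientations are given as a rotation vector (axis times angle).
In Python, from workcell import bot gives the robot as it stands. Calls block until the motion is done:
- bot.goto(position, orientation): joint-space move of the TCP to a pose.
- bot.line_to(position, rot=None, max_speed=0.15): straight line of the TCP; rot=None keeps the orientation; max_speed is the mean speed in m/s.
- bot.set_joints(angles): joint-space move.
- bot.set_gripper(opening, newtons=None): opening from 0.0 (shut) to 1.0 (fully open); newtons is the grip in N (None keeps the last); returns when the fingers have stopped.
- bot.hold(seconds).
- bot.inverse_kinematics(position, orientation): joint angles nearest the present ones, or None.
- bot.read_camera(name): name is "scene" or "top"; returns a dict with "pixels" (420x560x3 uint8, blue, green, red), "fx", "fy", "cx", "cy" (pixels), "R" (3x3) and "t" (3): a world point X has camera coordinates R X + t. Camera axes: x right, y down, z forward; pixel columns grow to the right and rows downward; lengths in m; the calibration is good to about 2 mm. A picture is of the moment at which its call begins. There is no depth.
A pose or a line that the arm cannot do raises bot.MotionError and nothing moves.
- bot.job_done(): hands the job in; it is judged then, once.
Readings, each from a call of its own:
- bot.current_clock(): time.
- bot.current_joints(): joint angles.
- bot.current_joint_vel(): joint speeds.
- bot.current_effort(): joint torques, N m.
- bot.current_ee_pos(): TCP position.
- bot.current_tool_rot(): TCP orientation.
- bot.current_contact_force(): force on the tool from outside, world axes, zero at the start.
- bot.current_ft_torque(): the same for the moment, N m.
- bot.current_opening(): opening from 0.0 (shut) to 1.0 (fully open).
- bot.current_grip_force(): force on a finger pad.
Only numpy, scipy, OpenCV 4.12 (cv2) and the standard library are available. Lean on these libraries where they do the work, as an engineer would, in place of code of your own. Each camera call takes 0.05 s, during which the arm holds its last target. There are 200 camera calls.

## Task

Take the green slide carrier by its knob, lay it on the white strips of the grey nest and slide it home: its long edge against both steel pins and its end against the tip of the brass stop screw, pushing the red feeler in. The screw is set differently each time, so find it by feel; press gently so that the carrier bears on both pins and the screw at the same moment for about half a second (some 4 to 8 N on each, never more than 20 N on a pin or the stop), then let go and leave it seated and flat. Do not disturb the reagent bottle or the yellow-capped dropper bottle.

Things in the scene. Friction and masses are not known exactly. Their poses are not given: they have to be found in the camera images.
- carrier_mid (a point): Slide carrier: loose green plate 86 x 128 x 16 mm (x, y, z) with two glass slides, 0.35 to 0.7 kg; a half turn makes no difference. The point is the plate's centre, 8 mm below its top; x along the short side, y along the long side, z up. Slides and their clips stand up to 2.5 mm above the top, more than 20 mm from the knob's axis.
- carrier_knob (a point): Centre of the upright round black knob on the middle of the carrier's top, to grip or push by: 16 mm in diameter, 24 mm high, from the plate's top (12 mm below this point) to 12 mm above this point. Fixed to the plate, which can turn a little about it in the grip.
- carrier: The same carrier; origin at the centre of its underside, same axes.
- nest: Nest: grey base plate 120 x 200 x 10 mm (x, y, z), fixed; origin at the centre of its underside. Two white slippery strips along y (120 mm, at x = -34 and +20 mm) reach 13 mm above the origin; the carrier lies on them, dragging 0.6 to 2.5 N (more if pressed down). Seated, its long side is along nest y, its centre at x = -6 mm and y between -8 and +8 mm, as the stop screw is set.
- pin_left: Rigid upright steel pin on the nest at x = +43 mm, y = +48 mm: 12 mm in diameter, 19 mm high, top flush with the top of a carrier in the nest; origin on its axis at the base plate's top (10 mm above the worktop). The carrier's long edge goes against its -x side.
- pin_right: The same at nest x = +43 mm, y = -48 mm.
- end_stop: End stop: dark block 26 x 16 x 26 mm (x, y, z) fixed on the nest at x = 0, y = +83 mm, with a brass screw through it along y, 10 mm thick, 11 mm above the block's origin (centre of its underside). The screw's flat tip, the stop face, is on the -y side, 11 to 27 mm from the origin: set differently each time, locked, NOT measured; find it by feel. Axes as the nest's.
- feeler (a joint): Red feeler pin, 4.4 mm thick, in the middle of the stop screw's tip: 0 = free, standing 3.5 mm proud of the tip; it is pushed in by the carrier against a very light spring (under 0.4 N); 0.0035 m = flush, carrier against the screw's tip.
- reagent: Bottle with pink contents and blue cap, 56 mm in diameter, 104 mm high, standing loose; origin at the centre of its underside.
- yellow_dropper: White dropper bottle with a yellow cap, 27 mm in diameter, 85 mm high, standing loose; origin at the centre of its underside.
Things that resemble listed ones, but are neither listed nor needed, are in the scene too. There is more than one size of the nest; the job needs the larger.

How it is judged:
By the outcome, as a careful person would: the job done as asked, in the order asked, and still so for the second after the job is handed in, with the robot touching nothing.
It also fails if it takes over 70 s, if anything falls off the work surface, if the arm or the gripper's body presses on something with over 40 N, if the wrist force passes 120 N, or if a joint passes its speed limit or range.

## Working session

There is one attempt and no reset: what is moved stays moved. The work goes in short steps, each a Python script; the robot and the scene stay as the last script left them, time stands still between calls to the robot, and variables do not carry over. Pictures are saved under pics/ and viewed, at most 10 in all, crops included, and the job is handed in when it is done.

```bash
ls; mkdir -p pics; python3 - <<'E'
from workcell import bot
import cv2,numpy as np
for n in("scene","top"):
    c=bot.read_camera(n); cv2.imwrite(f"pics/{n}0.png",cv2.resize(c["pixels"],(800,600),interpolation=cv2.INTER_CUBIC))
    print(n,c["fx"],c["fy"],c["cx"],c["cy"],np.round(c["R"],4).tolist(),np.round(c["t"],4).tolist(), (-np.array(c["R"]).T@np.array(c["t"])).round(3))
print(bot.current_clock(),bot.current_tool_rot(),bot.current_contact_force())
E
```

```text
pics
scene 449.67048414494354 449.67048414494354 276.1824464874358 209.339415558166 [[-0.8332, -0.5529, -0.0114], [-0.4296, 0.6601, -0.6163], [0.3483, -0.5085, -0.7875]] [0.4744, 0.2795, 0.7077] [0.269 0.438 0.735]
top 504.7862986833295 504.7862986833295 282.42659729454743 205.4963690627491 [[0.0196, -0.9998, 0.0027], [-0.9842, -0.0197, -0.1762], [0.1762, 0.0008, -0.9844]] [0.0008, 0.5717, 0.9821] [0.39  0.011 1.067]
0.1 [-3.11218687e+00 -4.16174635e-01 -1.69519278e-04] [ 0.51994205 -0.23698046 -0.49069174]
```

View pics/scene0.png

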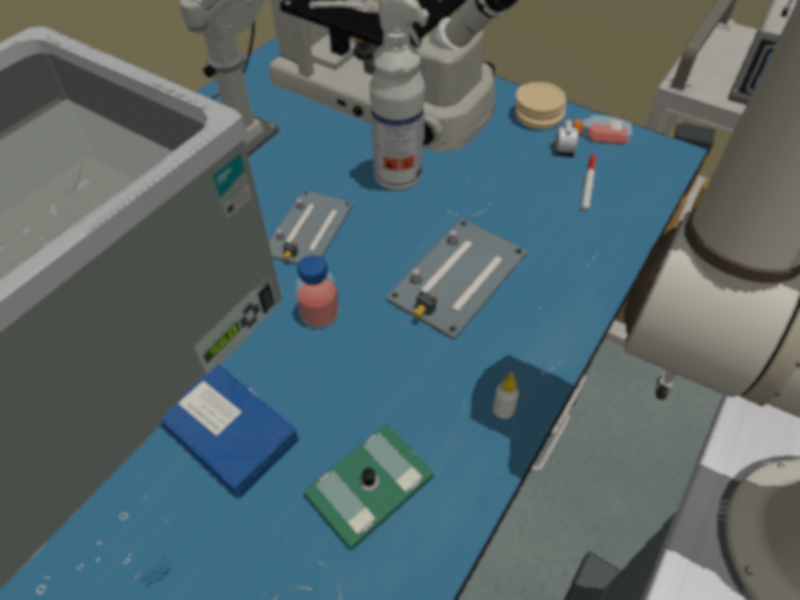

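View pics/top0.png

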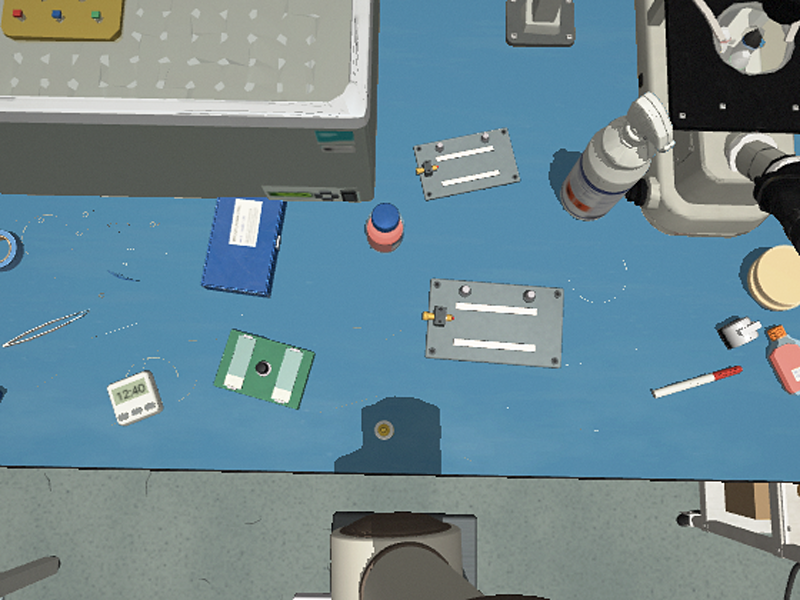

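The scene shows the larger nest at about (495,323) in the top view (pins on the far side, stop on the left), the carrier's knob at (263,368), the reagent bottle at (385,230) and the dropper at (384,430). Next I'll enlarge the nest and the carrier.

```bash
python3 - <<'E'
from workcell import bot
import cv2
p=bot.read_camera("top")["pixels"]
cv2.imwrite("pics/nest.png",cv2.resize(p[188:264,290:402],None,fx=7,fy=7,interpolation=cv2.INTER_CUBIC))
cv2.imwrite("pics/car.png",cv2.resize(p[222:292,145:227],None,fx=8,fy=8,interpolation=cv2.INTER_CUBIC))
E
```

```text
(no output)
```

View pics/nest.png

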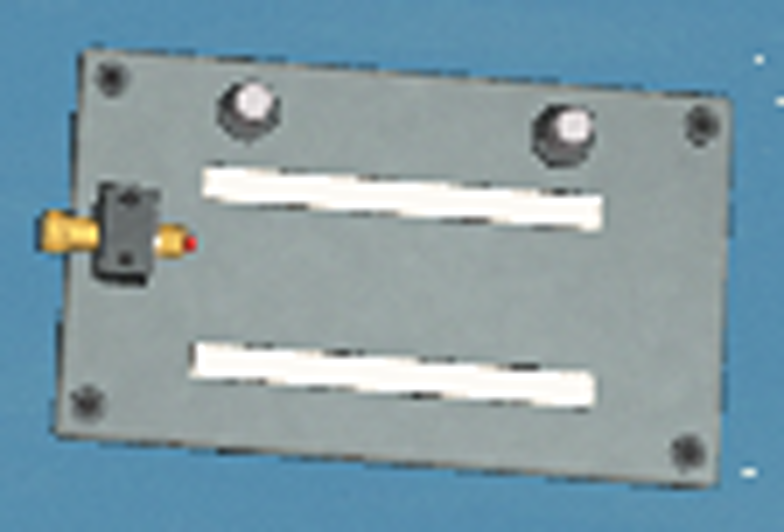

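View pics/car.png

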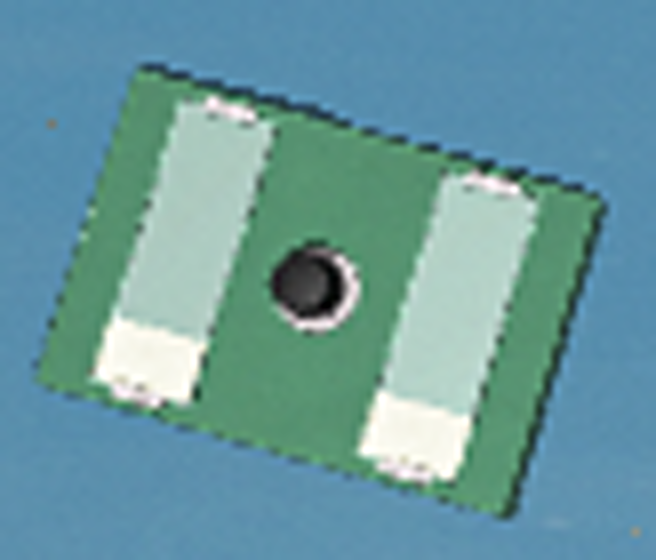

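The nest crop shows base corners at (83,50), (731,98), (715,487) and (57,433), with pin tops at (255,100) and (574,124). The carrier crop shows top corners at (143,68), (606,200), (510,518) and (38,382), with the knob top near (307,283).

```bash
cat > h.py <<'E'
from workcell import bot
import numpy as np, cv2
from scipy.optimize import least_squares
from scipy.spatial.transform import Rotation as Ro
def proj(c,X):
    q=np.asarray(X)@np.array(c["R"]).T+np.array(c["t"])
    return np.c_[c["fx"]*q[:,0]/q[:,2]+c["cx"],c["fy"]*q[:,1]/q[:,2]+c["cy"]]
def fit(c,local,pix,g):
    """planar pose (x,y,yaw) of an object on the table from pixels of its points"""
    L=np.asarray(local,float)
    def f(p):
        w=L.copy(); co,s=np.cos(p[2]),np.sin(p[2])
        w[:,:2]=L[:,:2]@np.array([[co,s],[-s,co]])+p[:2]
        return (proj(c,w)-pix).ravel()
    r=least_squares(f,g); return r.x,np.abs(r.fun).max()
def down(yaw):  # tool down, tool y axis at heading yaw+90deg
    return (Ro.from_euler('z',yaw)*Ro.from_rotvec([np.pi,0,0])).as_rotvec()
E
python3 - <<'E'
from h import *
c=bot.read_camera("top")
cr=lambda a,k,o:(np.array(a)+.5)/k-.5+np.array(o)
n=cr([(83,50),(731,98),(715,487),(57,433),(255,100),(574,124),(204,182),(602,212),(190,361),(595,389)],7,(290,188))
NL=[(.06,.1,.01),(.06,-.1,.01),(-.06,-.1,.01),(-.06,.1,.01),(.043,.048,.029),(.043,-.048,.029),(.02,.06,.013),(.02,-.06,.013),(-.034,.06,.013),(-.034,-.06,.013)]
print(fit(c,NL,n,[.47,-.1,0]))
k=cr([(143,68),(606,200),(510,518),(38,382),(307,283)],8,(145,222))
CL=[(.043,.064,.016),(.043,-.064,.016),(-.043,-.064,.016),(-.043,.064,.016),(0,0,.04)]
print(fit(c,CL,k,[.4,.2,-.2]))
# bottles (base seen approx)
def ray(u,v,z):
    R,t=np.array(c["R"]),np.array(c["t"]);o=-R.T@t;d=R.T@[(u/1.4286-c["cx"])/c["fx"],(v/1.4286-c["cy"])/c["fy"],1];return o+d*(z-o[2])/d[2]
print(ray(385,216,.104),ray(384,430,.085))
print(bot.current_clock())
E
```

```text
(array([ 0.53907827, -0.12375734, -0.05748481]), np.float64(0.7877782620007565))
(array([ 0.46330758,  0.21205999, -0.25675893]), np.float64(0.3259076034407826))
[0.67059541 0.0397461  0.104     ] [0.37947284 0.03450244 0.085     ]
0.2
```

```bash
cat >> h.py <<'E'
N=np.array([.5391,-.1238]); NY=-.0575
def nw(x,y): return N+np.array([[np.cos(NY),-np.sin(NY)],[np.sin(NY),np.cos(NY)]])@[x,y]
F=lambda: np.mean([bot.current_contact_force() for _ in range(3)],0)
E
python3 - <<'E'
from h import *
for s in(-1,1):
    for p,y in(((.4633,.2121,.2),-.2568),((*nw(-14e-3,-18e-3),.03),NY)):
        q=bot.inverse_kinematics(p,down(y+s*np.pi/2)); print(s,None if q is None else np.round(q,2))
bot.set_gripper(.5,20)
s=min((-1,1),key=lambda s:abs(bot.inverse_kinematics((.4633,.2121,.2),down(-.2568+s*np.pi/2))[5]))
print(s)
r=down(-.2568+s*np.pi/2)
bot.goto((.4633,.2121,.2),r); bot.line_to((.4633,.2121,.06),max_speed=.15)
b=F(); bot.line_to((.4633,.2121,.0185),max_speed=.05)
print(bot.current_clock(),bot.current_ee_pos(),b,F())
c=bot.read_camera("scene")["pixels"]; cv2.imwrite("pics/g.png",cv2.resize(c[250:400,180:340],None,fx=4,fy=4,interpolation=cv2.INTER_CUBIC))
E
```

```text
-1 [ 0.19 -0.    1.8   0.    1.35 -2.69]
-1 [-0.49  0.3   1.83 -0.    1.01  2.71]
1 [ 0.19 -0.    1.8   0.    1.35  0.45]
1 [-0.49  0.3   1.83  0.    1.01 -0.43]
1
5.9833 [0.46365765 0.21217471 0.0188079 ] [-0.06565102  0.83454306  0.36136264] [ 0.60073478  0.70740664 -0.38091124]
```

View pics/g.png

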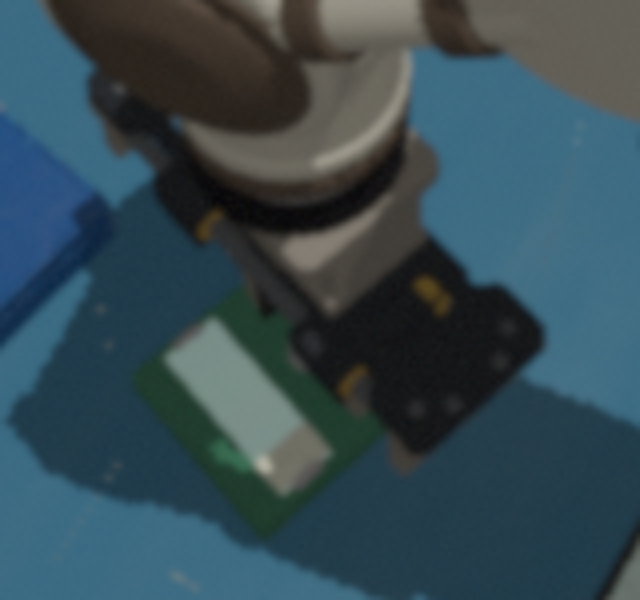

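The gripper is over the carrier and straddles the knob along the short side. The knob itself is hidden, and nothing is touching. I'll grip, lift and lay the carrier in the nest.

```bash
cat >> h.py <<'E'
def Fm(n=8,dt=.02):
    a=[]
    for _ in range(n): bot.hold(dt); a.append(np.r_[bot.current_contact_force(),bot.current_ft_torque()])
    return np.mean(a,0)
E
python3 - <<'E'
from h import *
f0=Fm()
bot.set_gripper(0,25); print("open mm",bot.current_opening()*92,bot.current_grip_force())
p=np.array(bot.current_ee_pos())
bot.line_to((.4633,.2121,.16),max_speed=.12)
f1=Fm(); print("lift dF",(f1-f0).round(2),bot.current_opening()*92)
if bot.current_opening()*92>10:
    r=down(NY+np.pi/2); t=nw(-14e-3,-18e-3)
    bot.line_to((*t,.16),rot=r,max_speed=.2)
    bot.line_to((*t,.045),max_speed=.1)
    print("above",(Fm()-f1).round(2),bot.current_ee_pos())
    c=bot.read_camera("top")["pixels"]; d=bot.read_camera("scene")["pixels"]
    cv2.imwrite("pics/ab.png",np.hstack([cv2.resize(i,(400,300),interpolation=cv2.INTER_AREA) if 0 else cv2.resize(i[y:y+120,x:x+120],(400,400),interpolation=cv2.INTER_CUBIC) for i,x,y in((c,290,170),(d,260,140))]))
print(bot.current_clock())
E
```

```text
open mm 15.04984324731557 24.999934136867523
lift dF [ 0.03 -0.07 -4.34 -0.    0.   -0.02] 15.131955949966466
above [ 0.03 -0.4  -0.18  0.01 -0.    0.01] [ 0.52464778 -0.14124393  0.04575531]
11.675
```

View pics/ab.png

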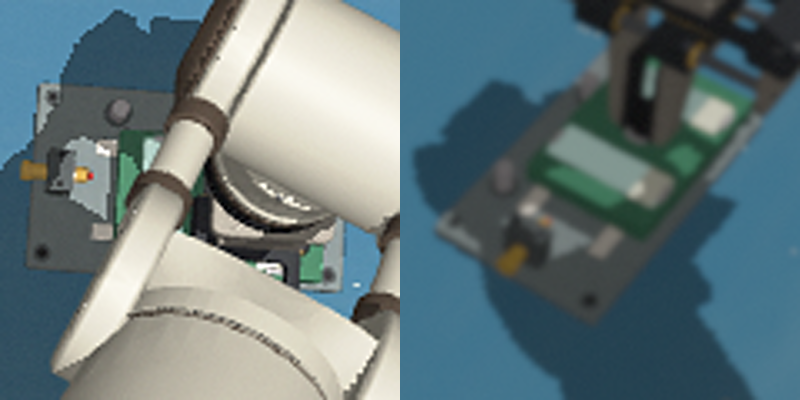

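The carrier hangs level and square over the strips, clear of the pins and the screw. I'll lower it by feel.

```bash
python3 - <<'E'
from h import *
f0=Fm(); t=nw(-14e-3,-18e-3)
bot.line_to((*t,.0335),max_speed=.06); print(bot.current_clock())
for z in np.arange(.033,.028,-.0005):
    bot.line_to((*t,z),max_speed=.02); d=Fm(4)-f0
    print(round(z,4),d[:3].round(2),np.array(bot.current_ee_pos()).round(4))
    if d[2]>2.5: break
print(bot.current_clock())
E
```

```text
12.15
0.033 [-0.64  0.35 -0.16] [ 0.5242 -0.141   0.0331]
0.0325 [-0.24 -0.02 -0.17] [ 0.5241 -0.141   0.0325]
0.032 [-0.    0.34  0.2 ] [ 0.5241 -0.141   0.032 ]
0.0315 [-0.04 -0.57  0.5 ] [ 0.5242 -0.1411  0.0316]
0.031 [-2.49  0.83  8.06] [ 0.5243 -0.141   0.0316]
13.7333
```

```bash
cat >> h.py <<'E'
def nf(d): # world force change -> push exerted by tool in nest axes (x,y), z up reaction
    c,s=np.cos(NY),np.sin(NY); return np.array([-(c*d[0]+s*d[1]),-(-s*d[0]+c*d[1]),d[2],d[5]])
def state(): # tool xy in nest frame (mm)
    v=np.array(bot.current_ee_pos())[:2]-N; c,s=np.cos(NY),np.sin(NY)
    return np.array([c*v[0]+s*v[1],-s*v[0]+c*v[1]])*1e3
E
python3 - <<'E'
from h import *
import json
Z=.0316
x,y=-14.,-18.
go=lambda v=.02: bot.line_to((*nw(x/1e3,y/1e3),Z),max_speed=v)
go(); bot.set_gripper(.35); b=Fm(12); print("free bias",b.round(2))
bot.set_gripper(0,25); d=nf(Fm()-b); print("regrip",d.round(2),bot.current_opening()*92)
json.dump(b.tolist(),open("b.json","w"))
x=-9.; go()
print("slid",nf(Fm(4)-b).round(2),state().round(2))
while x<0:
    x+=.4; go(); d=nf(Fm(3)-b); print(round(x,2),d.round(2),state().round(2))
    if d[0]>4.5: break
print(bot.current_clock())
E
```

```text
free bias [-0.1   0.09  0.18 -0.05 -0.08 -0.  ]
regrip [-0.22  0.   -0.39  0.01] 15.44408582789066
slid [-0.54 -0.19 -0.34  0.03] [ -8.64 -18.01]
-8.6 [1.26 0.11 0.93 0.04] [ -8.66 -17.98]
-8.2 [2.69 0.57 2.19 0.02] [ -8.43 -18.01]
-7.8 [ 2.04  0.21  1.45 -0.  ] [ -7.8  -17.98]
-7.4 [1.78 0.23 1.1  0.02] [ -7.37 -17.98]
-7.0 [ 1.91 -0.3   1.39 -0.01] [ -6.96 -17.97]
-6.6 [1.32 0.04 2.19 0.  ] [ -6.57 -17.97]
-6.2 [1.52 0.23 0.48 0.02] [ -6.16 -18.01]
-5.8 [ 1.87 -0.26  1.32  0.02] [ -5.75 -18.  ]
-5.4 [1.16 0.29 1.3  0.03] [ -5.38 -17.99]
-5.0 [ 1.53 -0.1   0.4   0.02] [ -4.97 -17.99]
-4.6 [ 1.75 -0.49  0.62  0.02] [ -4.56 -18.01]
-4.2 [2.26 0.56 0.89 0.02] [ -4.24 -18.02]
-3.8 [ 4.59 -0.27  3.06  0.03] [ -4.16 -17.96]
19.5167
```

```bash
cat > slide.py <<'E'
from h import *
import json
b=np.array(json.load(open("b.json")))
class C: pass
def step(P,fx,fz,dy,n=3,kx=.04):
    P[1]+=dy
    bot.line_to((*nw(P[0]/1e3,P[1]/1e3),P[2]/1e3),max_speed=.02)
    d=nf(Fm(n)-b); s=state()
    P[0]+=np.clip(kx*(fx-d[0]),-.2,.2); P[2]+=np.clip(.02*(d[2]*-1+fz)*-1,-.05,.05) if fz is not None else 0
    print(np.round(P,2),d.round(2),s.round(2)); return d
E
python3 - <<'E'
from slide import *
P=[-3.8,-18.,31.6]
for _ in range(5): step(P,7,0.5,0)
for _ in range(2): d=step(P,7,.5,1)
while P[1]<-5 and abs(d[1])<6: d=step(P,7,.5,2)
print(bot.current_clock()); json.dump([float(v) for v in P],open("P.json","w"))
E
```

```text
[ -3.73 -18.    31.65] [ 5.3  -0.23  3.74 -0.01] [ -4.15 -17.98]
[ -3.67 -18.    31.7 ] [ 5.37  0.09  3.79 -0.01] [ -4.1  -17.92]
[ -3.57 -18.    31.75] [ 4.62  0.32  3.33 -0.01] [ -4.05 -17.89]
[ -3.5 -18.   31.8] [ 5.18 -0.13  3.15 -0.  ] [ -4.02 -17.88]
[ -3.43 -18.    31.85] [ 5.31  0.07  2.94 -0.02] [ -3.96 -17.84]
[ -3.37 -17.    31.87] [5.4  1.66 1.81 0.01] [ -3.91 -17.27]
[ -3.31 -16.    31.91] [ 5.54  2.48  2.02 -0.  ] [ -3.92 -16.49]
[ -3.25 -14.    31.93] [5.48 1.87 1.87 0.  ] [ -3.93 -14.44]
[ -3.21 -12.    31.96] [5.94 2.29 2.08 0.03] [ -3.91 -12.45]
[ -3.13 -10.    31.98] [5.21 2.62 1.09 0.03] [ -3.92 -10.43]
[-3.09 -8.   32.01] [5.81 2.8  2.01 0.01] [-3.91 -8.44]
[-3.02 -6.   32.03] [5.29 2.28 1.87 0.  ] [-3.91 -6.44]
[-2.97 -4.   32.06] [ 5.79  3.33  1.92 -0.01] [-3.91 -4.44]
23.4167
```

```bash
python3 - <<'E'
from slide import *
P=json.load(open("P.json"))
while P[1]<12:
    d=step(P,7,.5,.5,n=2)
    if d[1]>5: break
print(bot.current_clock()); json.dump([float(v) for v in P],open("P.json","w"))
E
```

```text
[-2.91 -3.5  32.1 ] [ 5.62  2.    2.17 -0.01] [-3.9 -4.1]
[-2.88 -3.   32.13] [ 6.07  3.02  2.05 -0.01] [-3.93 -3.66]
[-2.87 -2.5  32.15] [6.81 3.49 1.59 0.  ] [-3.91 -3.18]
[-2.81 -2.   32.16] [ 5.58  3.45  0.98 -0.02] [-3.89 -2.68]
[-2.82 -1.5  32.17] [ 7.05  4.25  1.13 -0.02] [-3.91 -2.21]
[-2.79 -1.   32.2 ] [ 6.34  3.1   1.95 -0.01] [-3.89 -1.69]
[-2.75 -0.5  32.21] [ 6.15  3.75  1.27 -0.05] [-3.88 -1.2 ]
[-2.72  0.   32.23] [ 6.03  3.78  1.18 -0.02] [-3.87 -0.68]
[-2.72  0.5  32.23] [ 6.99  5.4   0.36 -0.01] [-3.85 -0.58]
25.9667
```

The carrier reached the screw at y ≈ -0.6, where it stalled and the force rose. Now I'll ramp to the working press and hold it.

```bash
cat >> slide.py <<'E'
def press(P,fx,fy,k=.08,n=3):
    bot.line_to((*nw(P[0]/1e3,P[1]/1e3),P[2]/1e3),max_speed=.02)
    d=nf(Fm(n)-b); s=state(); print(np.round(P,2),d.round(2),s.round(2))
    P[0]+=np.clip(k*(fx-d[0]),-.3,.3); P[1]+=np.clip(k*(fy-d[1]),-.3,.3); return d
E
python3 - <<'E'
from slide import *
P=json.load(open("P.json"))
for _ in range(14):
    d=press(P,13,8.7)
    if d[0]>12.2 and d[1]>8: break
for _ in range(4): press(P,13,8.7,k=.02,n=8)
print(bot.current_clock(),bot.current_opening()*92); json.dump([float(v) for v in P],open("P.json","w"))
E
```

```text
[-2.72  0.5  32.23] [6.38 5.09 0.36 0.01] [-3.86 -0.58]
[-2.42  0.79 32.23] [ 7.8   6.42  2.31 -0.01] [-3.84 -0.57]
[-2.12  0.97 32.23] [ 8.61  6.89  2.38 -0.  ] [-3.81 -0.57]
[-1.82  1.12 32.23] [9.98 7.43 3.69 0.03] [-3.81 -0.56]
[-1.57  1.22 32.23] [10.66  8.37  4.48  0.02] [-3.8  -0.52]
[-1.39  1.24 32.23] [12.25  7.41  4.95 -0.  ] [-3.79 -0.54]
[-1.33  1.35 32.23] [11.96  8.6   5.23  0.  ] [-3.8  -0.53]
[-1.24  1.36 32.23] [12.35  7.9   5.36 -0.03] [-3.77 -0.54]
[-1.19  1.42 32.23] [12.67  8.75  5.04 -0.02] [-3.8  -0.52]
[-1.17  1.42 32.23] [12.64  8.31  5.25 -0.  ] [-3.77 -0.53]
[-1.16  1.42 32.23] [1.258e+01 8.680e+00 5.510e+00 1.000e-02] [-3.76 -0.56]
[-1.15  1.42 32.23] [12.58  8.22  5.64  0.  ] [-3.78 -0.53]
[-1.14  1.43 32.23] [12.57  8.76  5.62  0.  ] [-3.78 -0.54]
30.2 15.09344269366821
```

The down-load of 5.5 N adds friction that could starve the stop, so I'll relieve it while holding the press, then hold again.

```bash
python3 - <<'E'
from slide import *
P=json.load(open("P.json"))
for _ in range(8):
    d=press(P,13,9,k=.05,n=3); P[2]+=np.clip(.05*(d[2]-.5),-.05,.15)
for _ in range(4): press(P,13,9,k=.02,n=10)
print(bot.current_clock()); json.dump([float(v) for v in P],open("P.json","w"))
c=bot.read_camera("top")["pixels"]; d=bot.read_camera("scene")["pixels"]
cv2.imwrite("pics/pr.png",np.hstack([cv2.resize(i[y:y+h,x:x+h],(400,400),interpolation=cv2.INTER_CUBIC) for i,x,y,h in((c,290,180,70),(d,270,150,100))]))
E
```

```text
[-1.13  1.43 32.23] [1.278e+01 8.070e+00 5.410e+00 1.000e-02] [-3.79 -0.52]
[-1.12  1.48 32.38] [12.13  8.84  4.35  0.02] [-3.8  -0.53]
[-1.08  1.49 32.53] [ 1.156e+01  8.830e+00  3.700e+00 -1.000e-02] [-3.79 -0.49]
[-1.01  1.49 32.68] [ 1.184e+01  8.850e+00  3.010e+00 -1.000e-02] [-3.73 -0.5 ]
[-0.95  1.5  32.8 ] [ 1.123e+01  8.930e+00  2.470e+00 -1.000e-02] [-3.75 -0.51]
[-0.86  1.51 32.9 ] [ 1.112e+01  8.980e+00  2.110e+00 -1.000e-02] [-3.74 -0.5 ]
[-0.77  1.51 32.98] [ 1.183e+01  9.280e+00  1.790e+00 -1.000e-02] [-3.74 -0.5 ]
[-0.71  1.49 33.04] [11.76  9.27  1.67 -0.02] [-3.73 -0.5 ]
[-0.65  1.48 33.1 ] [1.135e+01 9.650e+00 1.390e+00 1.000e-02] [-3.71 -0.49]
[-0.61  1.47 33.1 ] [1.161e+01 9.320e+00 1.240e+00 1.000e-02] [-3.74 -0.48]
[-0.59  1.46 33.1 ] [1.217e+01 9.310e+00 1.430e+00 1.000e-02] [-3.71 -0.5 ]
[-0.57  1.45 33.1 ] [1.155e+01 9.240e+00 1.560e+00 1.000e-02] [-3.7  -0.52]
34.2667
```

View pics/pr.png

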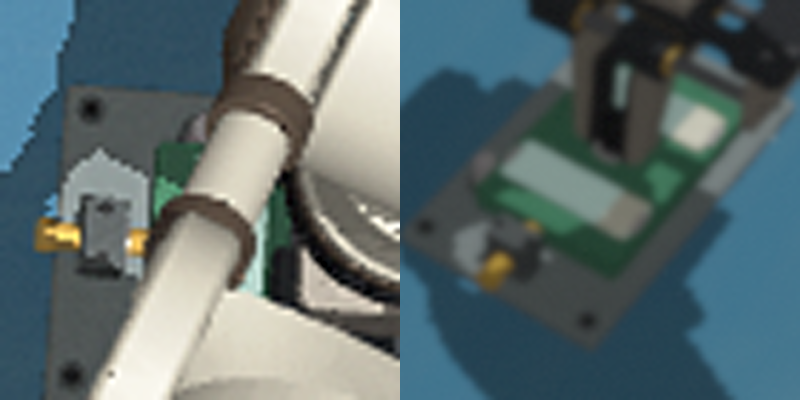

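The carrier's end is at the brass tip, its long edge is at the pins, and it lies flat. I'll unload while keeping a slight forward bias, then release and rise.

```bash
python3 - <<'E'
from slide import *
P=json.load(open("P.json"))
for fx,fy in((10,7.5),(8,6),(6,4.5),(4,3),(3,2.5),(2,2),(2,2),(2,2)):
    d=press(P,fx,fy,k=.13,n=3); P[2]+=np.clip(.06*(d[2]-.8),-.25,.1)
bot.set_gripper(.35); print("free",nf(Fm()-b).round(2),state().round(2))
p=np.array(bot.current_ee_pos())
bot.line_to((p[0],p[1],.09),max_speed=.05); bot.line_to((p[0],p[1],.2),max_speed=.15)
bot.set_joints(np.array(bot.current_joints())+[-.75,0,0,0,0,0])
c=bot.read_camera("top")["pixels"]
cv2.imwrite("pics/fin.png",cv2.resize(c[188:264,290:402],None,fx=7,fy=7,interpolation=cv2.INTER_CUBIC))
print(bot.current_clock())
E
```

```text
[-0.54  1.45 33.1 ] [12.05  9.52  1.52 -0.02] [-3.69 -0.47]
[-0.81  1.19 33.15] [10.66  8.27  1.07 -0.02] [-3.73 -0.51]
[-1.11  0.89 33.16] [ 9.39  7.23 -0.24 -0.  ] [-3.75 -0.51]
[-1.41  0.59 33.1 ] [ 8.48  6.29 -0.9   0.  ] [-3.75 -0.52]
[-1.71  0.29 33.  ] [ 7.66  4.78 -0.52 -0.03] [-3.8  -0.56]
[-2.010e+00 -1.000e-02  3.292e+01] [ 6.62  3.86 -0.92 -0.04] [-3.78 -0.6 ]
[-2.31 -0.25 32.81] [ 6.11  3.01 -0.78 -0.02] [-3.83 -0.62]
[-2.61 -0.38 32.72] [ 4.51  2.49 -1.6  -0.04] [-3.87 -0.63]
free [-0.17  0.38 -0.06  0.01] [-2.37 -0.37]
41.0583
```

View pics/fin.png

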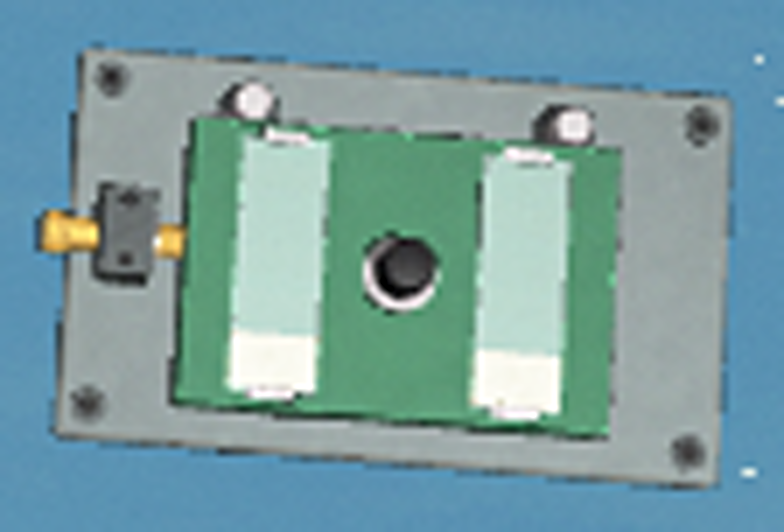

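In the final view the carrier's long edge is parallel to the pins and touching both ((195,118) to (621,149)). Its end is on the brass tip at (183,241) with no red showing, and it lies flat.

```bash
python3 -c "
from workcell import bot
print(bot.job_done())"
```

```text
the job is handed in; nothing more can be done
None
```

I slid the carrier home against both pins and the stop screw, pressed it there for over half a second, released it flat, and handed the job in at about 41 s. The tool pushed with about 12 N towards the pins and 9 N towards the stop (less strip drag and friction), and the last picture shows no red feeler.

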